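# Slide the gift box home between freshly oiled rails

## Task

Push the white gift box with the yellow band along its board with the fingertips, down the lane between the two dark wooden rails, until it is fully home against the felt-faced end stop, then move the hand clear. The rails are freshly oiled and still wet, so neither the box nor the robot may touch either of them; the box starts out askew and off centre, so it will need straightening before it goes in. Only push it, never lift or tip it, and leave the other things on the counter where they stand.

Things in the scene. Friction and masses are not known exactly. Their poses are not given: they have to be found in the camera images.
- gift_box: loose white gift box, yellow band across its middle, 110 mm long (its x) x 94 mm wide (y) x 56 mm tall, 0.25 to 0.5 kg, slides with friction; origin at the centre of its underside. It starts on the bare part of the board before the rails, up to 20 mm off the lane's centre line and up to 0.22 rad askew, its +x end towards the lane
- lane: fixed light-wood base board lying flat, 455 x 190 mm, top 8 mm above the counter; the box slides on it. Origin on the counter under the centre line; x points down the lane to the end stop (about world +y, the robot's left), y across it (about towards the robot). In this frame the board spans x -225 to +230 mm, bare up to -30, rails from there. The box is home with its origin at x +150 mm, y 0
- rail_left: fixed dark wooden rail with brass screw heads on the lane's +y side (the robot's side), 240 mm long, 12 mm thick, top 30 mm above the counter (22 above the board); origin at the middle of its underside (lane x +90, y +65 mm). The lane between the rails is 118 mm wide: 12 mm free each side of a centred box. Must not be touched
- rail_right: the same rail on the lane's -y side, at lane x +90 mm, y -65 mm. Must not be touched
- lane_mouth (a point): point on the board's top, on the centre line, where the rails begin (lane x -30 mm)
- lane_stop (a point): point on the board's top, on the centre line, at the grey felt face of the end stop (lane x +205 mm). The stop is fixed, 118 mm wide, 42 mm high above the counter; the box may touch it
- vase_a: loose yellow ceramic bud vase, 60 mm wide, 140 mm tall; bystander; it may have changed places with the amber bottle; origin at the centre of its underside
- amber_bottle: loose amber glass bottle with black cap, 56 mm wide, 130 mm tall; bystander; origin at the centre of its underside
- jar: loose small glass jar with metal lid, 44 mm wide, 45 mm tall, beside the far rail; bystander; origin at the centre of its underside
- soap_box: loose small cardboard box with a green band, 90 x 60 x 32 mm; bystander; origin at the centre of its underside
- tin: loose round tin with a paper band, 60 mm wide, 55 mm tall, standing on the robot's side of the lane either near its end or behind its mouth (changes places with the cup); bystander; origin at the centre of its underside
- stamp: loose wooden hand stamp, foot 60 x 45 mm, 67 mm tall, beyond the end stop; bystander; origin at the centre of its underside
- cup: loose blue ceramic cup, 72 mm wide, 75 mm tall, standing where the tin does not; bystander; origin at the centre of its underside
Mind the look-alikes: they are no part of the job. What is meant by the gift_box is not orange, pink or purple, and is the smaller of those in its own colour.

How it is judged:
By the outcome, as a careful person would: the job done as asked, in the order asked, and still so for the second after the job is handed in, with the robot touching nothing.
It also fails if it takes over 72 s, if anything falls off the work surface, if the arm or the gripper's body presses on something with over 40 N, if the wrist force passes 120 N, or if a joint passes its speed limit or range.

## Robot

A 7-joint arm with a two-finger parallel gripper is mounted at the origin on the work surface. World frame = base frame: x ahead of the robot, y to its left, z up, the work surface at z = 0. Lengths are in m, angles in rad, forces in N, time in s.
With the tool pointing down it reaches from about 0.425 to 0.875 m from the base axis. Payload 8.4 kg.
Tool frame: the origin (TCP) lies at the very end of the fingers, on their centre line; the grasp point (between the pads) lies 19 mm behind it (ctrl.hold_point_z is the z of the grasp point in the tool frame, in m); z points along the fingers, y is the line along which they close (so a half turn about z gives the same grasp; the last joint's range is limited). The gripper opens to 87 mm and grips with 3 to 60 N. Pads are 19 mm wide; open, the fingers measure 117 mm over their backs; the gripper's body (75 mm by 190 mm) begins 51 mm behind the grasp point.
Start: joints at [-1.251, 0.333, 0.04, 1.465, -0.013, 1.343, -0.059], TCP at [0.264, 0.594, 0.223] pointing down, gripper open.
Joint ranges: [-2.58, 2.58], [-0.38, 2.09], [-1.3, 1.39], [0.25, 2.4], [-1.5, 4.64], [0.08, 2.09], [-2.65, 2.65]. Speed limits (rad/s): [2.22, 2.22, 2.79, 2.79, 3.14, 3.14, 3.14].

## Interface

Orientations are given as [roll, pitch, yaw] about the fixed x, y, z axes, in that order (R = Rz(yaw) Ry(pitch) Rx(roll)).
In Python, from bench import ctrl gives the robot as it stands.
- The arm moves only by the tool carry_out, never from a script. Its argument "rows" is a list of rows, each a list of 6 numbers: the shift along the tool's x, y, z as a fraction of full scale, then the turn, a rotation vector about the tool's x, y, z as a fraction of full scale. A call has 1 to 20 rows; each row is the pose to reach, as a shift and turn from the pose commanded when the call began, along the tool's axes at that moment; what a row does not reach only later rows make up. Full scale, the value 1, is 50 cm for a shift and 0.5 rad for a turn. A row lasts 1/8 s, in which the tool goes at most 62.5 mm and 10.7 degrees, less where a joint would pass 70% of its speed; a pose out of reach is approached as far as the arm can. A call with a number of a shift or a turn outside -1 to 1 is refused whole. A call with a gripper value outside its range is refused whole. "fingers" is the opening, from -1 (shut) to 1 (fully open), so that 0 is half open, set as the call begins (left out, the last holds). The fingers move at their own pace and stop on an object; "force" is the grip in N (left out, the last holds). Time passes only in rows, so rows that repeat a pose let the fingers close. It gives the time, the measured TCP pose, the force, the opening and the grip force at its end, in the units of the state.
- ctrl.read_state(): the state, without advancing time (a new reading comes with each control period).
- ctrl.get_image(name): name is "scene" or "top"; returns a dict with "pixels" (480x640x3 uint8, red, green, blue), "fovy" (degrees; the focal length in pixels is half the picture's height over the tangent of half this angle, whatever the lens; pixels are square), "cx", "cy" (the principal point, pixels), "k1" (the pictures are not rectified: a ray, as slopes to the right and down, at radius r is drawn at 1 + k1 r^2 times it, then the intrinsics apply), "view" (4x4, takes a point from world to camera coordinates). Camera axes: x right, y up, looking along -z (the intrinsics and any distortion apply to the point x, -y, -z); pixel columns grow to the right and rows downward; lengths in m; the calibration is good to about 2 mm. A picture is of the moment at which its call begins. There is no depth.
- ctrl.close_job(): hands the job in; it is judged then, once.
The state is a dict: "time_s": time; "joints": joint angles; "qd": joint speeds; "joint_torque": joint torques, N m; "eef_pos": TCP position; "tool_rot": TCP orientation; "wrist_force": force on the tool from outside, world axes, zero at the start; "wrist_torque": the same for the moment, N m; "grip_width": finger opening in m; "finger_force": force on a finger pad.
Only numpy, scipy, OpenCV 4.12 (cv2) and the standard library are available. Lean on these libraries where they do the work, as an engineer would, in place of code of your own. Each camera call takes 0.05 s, during which the arm holds its last target. There are 200 camera calls.

## Working session

There is one attempt and no reset: what is moved stays moved. The work goes in short steps, Python scripts to look and compute and a tool call to move; the robot and the scene stay as the last step left them, time stands still between calls to the robot, and variables do not carry over. Pictures are saved under pics/ and viewed, at most 10 in all, crops included, and the job is handed in when it is done.

Besides the shell and the picture viewer there is one more tool, called after "Emit:" in YAML: its name, and indented under it one key for each argument. carry_out: Moves the arm, as the interface text tells. Shift numbers are shares of 50 cm and turn numbers shares of 0.5 rad, none past 1 either way. Its arguments: {"type":"object","properties":{"rows":{"type":"array"},"fingers":{"type":"number"},"force":{"type":"number"}},"required":["rows"]}

```bash
mkdir -p pics; ls
python3 - <<'E'
from bench import ctrl
import cv2
s=ctrl.read_state();print(s)
for n in("scene","top"):
    d=ctrl.get_image(n);cv2.imwrite(f"pics/{n}0.png",d["pixels"][:,:,::-1]);print(n,d["fovy"],d["cx"],d["cy"],d["k1"],d["view"])
E
```

```text
pics
{'time_s': 0.0, 'joints': array([-1.25117022,  0.33392517,  0.03988182,  1.46626556, -0.01339934,
        1.34329387, -0.05850554]), 'qd': array([-6.68035317e-04, -2.25441986e-03, -1.76478840e-03, -5.43601228e-04,
        7.76887227e-04,  8.70013224e-05, -2.29232974e-04]), 'joint_torque': array([ 4.31013232e-04, -6.56348133e+01,  1.33583061e+00, -4.03818905e+01,
       -5.95489237e-02,  4.43959865e-02,  1.94991076e-04]), 'eef_pos': array([0.26418959, 0.59337887, 0.22165295]), 'tool_rot': array([-3.13997077e+00,  1.14238345e-04,  2.72273652e+00]), 'wrist_force': array([ 0.49649027, -0.37996247,  0.64988539]), 'wrist_torque': array([ 0.0275155 ,  0.00276983, -0.0222386 ]), 'finger_force': 0.0, 'grip_width': 0.08703023285684794}
scene 54.57022997724769 325.3690082526023 238.45892128772164 0.029732527663081147 [[ 0.28499273  0.95840221 -0.01563157 -0.14709644]
 [-0.64002126  0.2024075   0.74121791  0.33334795]
 [ 0.71354883 -0.20123718  0.67108246 -1.39736427]
 [ 0.          0.          0.          1.        ]]
top 55.91471867847655 327.2687827867361 243.30911003405842 -0.08802147847484841 [[-0.01538049 -0.99985653  0.00709691 -0.01008199]
 [ 0.99045315 -0.01426264  0.13710997 -0.60985604]
 [-0.13698907  0.00913798  0.99053041 -1.02244024]
 [ 0.          0.          0.          1.        ]]
```

View pics/top0.png

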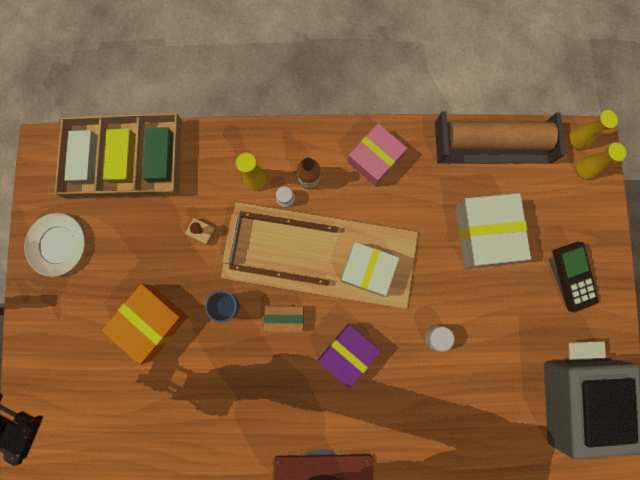

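View pics/scene0.png

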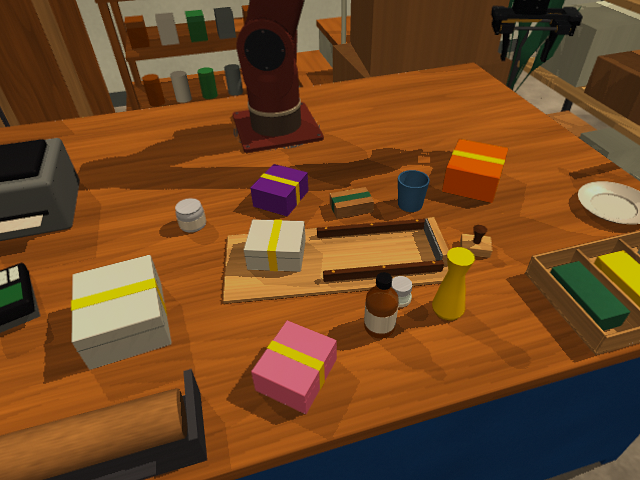

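The top view shows two white boxes with yellow bands: a small one on the lane board at (370,268) and a big one at (494,230). The small one on the board fits, as it is the smaller of the white ones and sits at the lane's mouth. The rails run from about x=240 to 338, and the stop is at (236,240). Next I'll measure and confirm in a crop.

```bash
cat > h.py <<'E'
from bench import ctrl
import numpy as np,cv2
def K(d):
    f=240/np.tan(np.radians(d["fovy"]/2));return np.array([[f,0,d["cx"]],[0,f,d["cy"]],[0,0,1]])
def dist(d):return np.array([d["k1"],0,0,0,0])
def cast(d,px,z):
    px=np.asarray(px,float).reshape(-1,1,2)
    n=cv2.undistortPoints(px,K(d),dist(d)).reshape(-1,2)
    V=np.array(d["view"]);R=V[:3,:3];c=-R.T@V[:3,3]
    r=np.c_[n[:,0],-n[:,1],-np.ones(len(n))]@R
    return (c+r*((z-c[2])/r[:,2])[:,None])[:,:2]
def proj(d,P):
    V=np.array(d["view"]);P=np.atleast_2d(P)@V[:3,:3].T+V[:3,3]
    return cv2.projectPoints(P*[1,-1,-1],np.zeros(3),np.zeros(3),K(d),dist(d))[0].reshape(-1,2)
def rect(d,mask,z):
    """min-area rectangle of the largest blob, after casting its outline onto z"""
    cs,_=cv2.findContours(mask.astype(np.uint8),cv2.RETR_EXTERNAL,cv2.CHAIN_APPROX_NONE)
    c=max(cs,key=cv2.contourArea)
    w=cast(d,c.reshape(-1,2),z);return w,cv2.minAreaRect((w*1000).astype(np.float32))
E
python3 - <<'E'
from h import *
d=ctrl.get_image("top");im=d["pixels"]
crop=im[190:320,210:430];cv2.imwrite("pics/crop1.png",cv2.resize(crop[:,:,::-1],None,fx=3.6,fy=3.6,interpolation=cv2.INTER_CUBIC))
hsv=cv2.cvtColor(im,cv2.COLOR_RGB2HSV)
for p in[(385,255),(358,280),(371,268),(300,250),(400,240),(260,215),(300,280),(235,240),(420,260),(300,300),(345,270),(372,293)]:print(p,im[p[1],p[0]],hsv[p[1],p[0]])
E
```

```text
(385, 255) [178 181 152] [ 33  41 181]
(358, 280) [179 180 154] [ 31  37 180]
(371, 268) [178 178  37] [ 30 202 178]
(300, 250) [177 142  85] [ 19 133 177]
(400, 240) [173 137  79] [ 19 139 173]
(260, 215) [90 52 23] [ 13 190  90]
(300, 280) [95 59 34] [ 12 164  95]
(235, 240) [75 68 56] [19 65 75]
(420, 260) [156  97  49] [ 13 175 156]
(300, 300) [135  82  41] [ 13 178 135]
(345, 270) [177 179 154] [ 32  36 179]
(372, 293) [170 135  83] [ 18 131 170]
```

View pics/crop1.png

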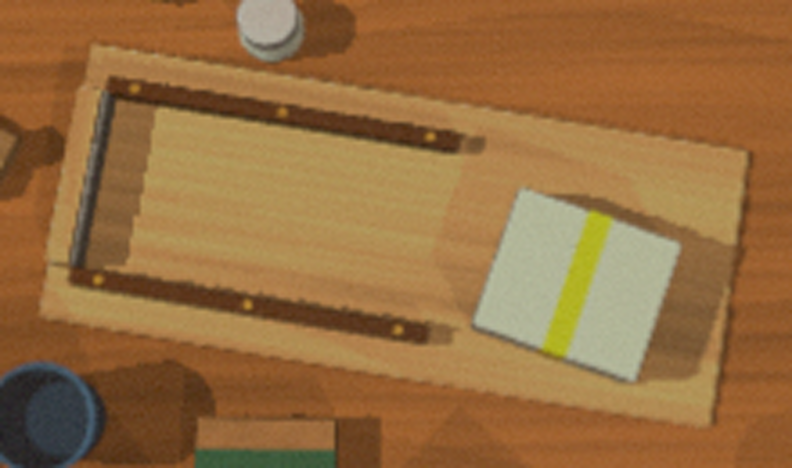

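The crop confirms it: a small white box with a yellow band, on the board just before the rails. The board's corners in the crop are about (95,45), (748,152), (713,426) and (40,318), and the brass screws are visible on both rails.

```bash
cat >> h.py <<'E'
def boxmask(im):
    h=cv2.cvtColor(im,cv2.COLOR_RGB2HSV);H,S,V=[h[...,i].astype(int) for i in range(3)]
    m=((V>115)&(H>=25)&(H<=45)&((S<75)|(S>150))).astype(np.uint8)
    z=np.zeros_like(m);z[195:315,215:430]=1
    return m*z
def box(d,z=.064,view="top"):
    m=cv2.morphologyEx(boxmask(d["pixels"]),cv2.MORPH_CLOSE,np.ones((3,3)))
    w,r=rect(d,m,z);return m,w,r
E
python3 - <<'E'
from h import *
d=ctrl.get_image("top");im=d["pixels"]
cp=np.array([(95,45),(748,152),(713,426),(40,318)])/3.6+[210,190]-.36
c=cast(d,cp,.008);print("board",c.round(4))
for a,b in((0,1),(1,2),(2,3),(3,0)):
    v=c[b]-c[a];print(np.linalg.norm(v).round(4),np.degrees(np.arctan2(v[1],v[0])).round(2))
sc=np.array([(134,89),(282,113),(431,137),(97,280),(247,304),(398,329)])/3.6+[210,190]-.36
s=cast(d,sc,.031);print("screws",s.round(4),s.mean(0))
m,w,r=box(d);print("box",r,cv2.boxPoints(r)); 
ys,xs=np.nonzero(m);print(xs.min(),xs.max(),ys.min(),ys.max())
for n,p,z in(("jar",(285,193),.045),("cup",(222,299),.075),("soap",(283,320),.032),("tin",(440,337),.055),("purple",(349,355),.07),("vase",(246,163),.14),("bottle",(308,166),.13),("stamp",(197,228),.067)):print(n,cast(d,[p],z).round(3))
E
```

```text
board [[ 0.7202  0.2041]
 [ 0.6395 -0.2408]
 [ 0.4551 -0.2098]
 [ 0.5336  0.2389]]
0.4522 -100.28
0.187 170.45
0.4555 80.08
0.1898 -10.55
screws [[ 0.6842  0.173 ]
 [ 0.6664  0.074 ]
 [ 0.6488 -0.0248]
 [ 0.5567  0.1962]
 [ 0.5396  0.0974]
 [ 0.5218 -0.0012]] [0.60290554 0.08576952]
box ((547.2379760742188, -115.74971771240234), (108.44122314453125, 95.66097259521484), 69.66986846923828) [[ 483.54922  -149.97504 ]
 [ 573.2511   -183.21042 ]
 [ 610.92676   -81.5244  ]
 [ 521.22485   -48.289017]]
277 397 200 295
jar [[0.732 0.08 ]]
cup [[0.482 0.22 ]]
soap [[0.432 0.087]]
tin [[ 0.388 -0.273]]
purple [[ 0.354 -0.063]]
vase [[0.777 0.158]]
bottle [[0.771 0.022]]
stamp [[0.646 0.283]]
```

```bash
cat >> h.py <<'E'
from scipy.spatial.transform import Rotation as Ro
TH=np.radians(79.9);U=np.array([np.cos(TH),np.sin(TH)]);W=np.array([-U[1],U[0]])
O=np.array([.6029,.0858])-.09*U
def lane(p):q=np.asarray(p)[:2]-O;return np.array([q@U,q@W])
def world(x,y):return O+x*U+y*W
def go(pts,s=None):
    """pts: (x,y,z,yaw rad) world -> row numbers"""
    s=s or ctrl.read_state();R0=Ro.from_euler("xyz",s["tool_rot"])
    for x,y,z,yw in pts:
        sh=R0.inv().apply(np.array([x,y,z])-s["eef_pos"])/.5
        t=(R0.inv()*Ro.from_euler("xyz",[np.pi,0,yw])).as_rotvec()/.5
        print(np.r_[sh,t].round(4).tolist())
def st():
    s=ctrl.read_state();print(s["time_s"],"j",s["joints"].round(2),"p",s["eef_pos"].round(4),s["tool_rot"].round(3),"lane",lane(s["eef_pos"]).round(4),"F",s["wrist_force"].round(1),"w",round(s["grip_width"],4));return s
E
python3 - <<'E'
from h import *
s=st();a=TH+np.pi/2
p=world(-.118,.10)
print(p,lane((.5472,-.1157)))
go([(.50,.25,.2,a),(*p,.2,a),(*p,.022,a)])
E
```

```text
0.2 j [-1.25  0.33  0.04  1.47 -0.01  1.34 -0.06] p [0.2643 0.5935 0.222 ] [-3.141  0.     2.723] lane [0.5305 0.4224] F [ 0.2 -0.8  0.1] w 0.0872
[ 0.4679734  -0.10143999] [-0.11814532  0.01950043]
[-0.7102, -0.4359, 0.0445, -0.002, -0.0001, -0.4852]
[-0.9375, -1.104, 0.0452, -0.002, -0.0001, -0.4852]
[-0.9375, -1.1037, 0.4012, -0.002, -0.0001, -0.4852]
```

Emit:
carry_out:
  rows:
    - [-0.07, -0.04, 0.005, 0, 0, -0.05]
    - [-0.14, -0.08, 0.01, 0, 0, -0.1]
    - [-0.21, -0.13, 0.015, 0, 0, -0.15]
    - [-0.28, -0.17, 0.02, 0, 0, -0.2]
    - [-0.35, -0.21, 0.025, 0, 0, -0.25]
    - [-0.42, -0.26, 0.03, 0, 0, -0.3]
    - [-0.5, -0.31, 0.035, 0, 0, -0.35]
    - [-0.57, -0.35, 0.04, 0, 0, -0.4]
    - [-0.64, -0.39, 0.045, 0, 0, -0.45]
    - [-0.71, -0.436, 0.045, 0, 0, -0.485]
    - [-0.71, -0.436, 0.045, 0, 0, -0.485]
    - [-0.71, -0.436, 0.045, 0, 0, -0.485]
  fingers: 0.38

```text
time_s: 1.7
eef_pos: [0.4996, 0.2508, 0.1999]
tool_rot: [3.141, -0.001, 2.965]
wrist_force: [-0.3, 0.6, -0.5]
grip_width: 0.0595
finger_force: 0.0
```

Run:
```python
from h import *
s=st();a=TH+np.pi/2
p=world(-.118,.10)
go([(*p,.2,a),(*p,.1,a),(*p,.022,a)])
```

```text
1.7 j [-0.78  0.16  0.26  1.73 -0.04  1.25  0.89] p [0.4996 0.2508 0.1999] [ 3.141e+00 -1.000e-03  2.965e+00] lane [0.2343 0.1306] F [-0.3  0.6 -0.5] w 0.0595
[-0.0613, -0.7046, -0.0003, 0.0003, -0.001, -0.0]
[-0.0614, -0.7046, 0.1997, 0.0003, -0.001, -0.0]
[-0.0615, -0.7046, 0.3557, 0.0003, -0.001, -0.0]
```

Emit:
carry_out:
  rows:
    - [0, -0.07, 0, 0, 0, 0]
    - [-0.01, -0.14, 0, 0, 0, 0]
    - [-0.02, -0.21, 0, 0, 0, 0]
    - [-0.03, -0.28, 0, 0, 0, 0]
    - [-0.03, -0.35, 0, 0, 0, 0]
    - [-0.04, -0.42, 0, 0, 0, 0]
    - [-0.05, -0.5, 0, 0, 0, 0]
    - [-0.06, -0.57, 0, 0, 0, 0]
    - [-0.061, -0.64, 0, 0, 0, 0]
    - [-0.061, -0.705, 0, 0, 0, 0]
    - [-0.061, -0.705, 0, 0, 0, 0]
    - [-0.061, -0.705, 0.06, 0, 0, 0]
    - [-0.061, -0.705, 0.12, 0, 0, 0]
    - [-0.061, -0.705, 0.18, 0, 0, 0]
    - [-0.061, -0.705, 0.24, 0, 0, 0]
    - [-0.061, -0.705, 0.29, 0, 0, 0]
    - [-0.061, -0.705, 0.33, 0, 0, 0]
    - [-0.061, -0.705, 0.355, 0, 0, 0]
    - [-0.061, -0.705, 0.355, 0, 0, 0]

```text
time_s: 4.08
eef_pos: [0.4679, -0.1011, 0.022]
tool_rot: [-3.141, -0.001, 2.967]
wrist_force: [0.3, 0.8, 0.1]
grip_width: 0.06
finger_force: 0.0
```

Run:
```python
from h import *
s=st()
d=ctrl.get_image("scene");cv2.imwrite("pics/scene1.png",d["pixels"][100:340,150:470,::-1].repeat(2,0).repeat(2,1))
```

```text
4.075 j [-0.39  0.22  0.56  2.11 -0.16  0.85  1.66] p [ 0.4679 -0.1011  0.022 ] [-3.141e+00 -1.000e-03  2.967e+00] lane [-0.1177  0.1002] F [0.3 0.8 0.1] w 0.06
```

View pics/scene1.png

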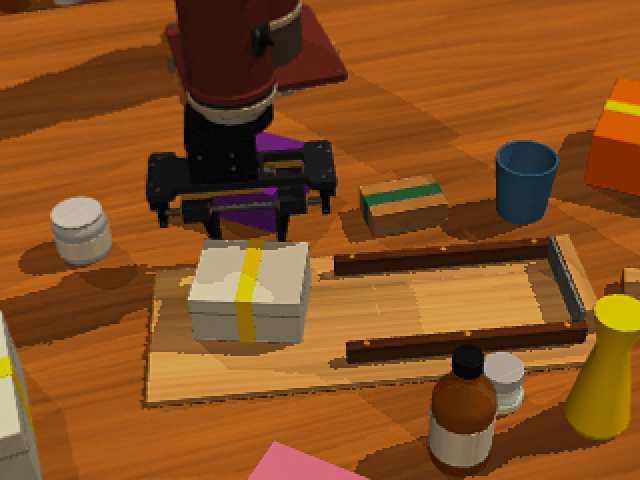

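The fingers stand just on the robot's side of the box, around crop (250,220), clear of the box and the rails. I'll push slowly sideways to straighten and centre it.

Emit:
carry_out:
  rows:
    - [-0.01, 0, 0, 0, 0, 0]
    - [-0.02, 0, 0, 0, 0, 0]
    - [-0.026, 0, 0, 0, 0, 0]
    - [-0.03, 0, 0, 0, 0, 0]
    - [-0.034, 0, 0, 0, 0, 0]
    - [-0.038, 0, 0, 0, 0, 0]
    - [-0.042, 0, 0, 0, 0, 0]
    - [-0.046, 0, 0, 0, 0, 0]
    - [-0.05, 0, 0, 0, 0, 0]
    - [-0.054, 0, 0, 0, 0, 0]
    - [-0.058, 0, 0, 0, 0, 0]
    - [-0.062, 0, 0, 0, 0, 0]
    - [-0.066, 0, 0, 0, 0, 0]
    - [-0.07, 0, 0, 0, 0, 0]
    - [-0.074, 0, 0, 0, 0, 0]
    - [-0.078, 0, 0, 0, 0, 0]
    - [-0.08, 0, 0, 0, 0, 0]
    - [-0.08, 0, 0, 0, 0, 0]

```text
time_s: 6.38
eef_pos: [0.5076, -0.109, 0.0226]
tool_rot: [3.142, -0.0, 2.965]
wrist_force: [-2.3, 0.1, 0.4]
grip_width: 0.06
finger_force: 1.0
```

Run:
```python
from h import *
s=st()
d=ctrl.get_image("top");m,w,r=box(d);print(r,lane(np.array(r[0])/1000),cv2.boxPoints(r))
im=d["pixels"].copy();cv2.imwrite("pics/t2.png",cv2.resize(im[190:320,270:430,::-1],None,fx=4,fy=4))
# long edge fits
wl=np.array([lane(p) for p in w]);print(wl.min(0),wl.max(0))
```

```text
6.375 j [-0.36  0.3   0.55  2.01 -0.2   0.88  1.7 ] p [ 0.5076 -0.109   0.0226] [ 3.142 -0.     2.965] lane [-0.1185  0.0597] F [-2.3  0.1  0.4] w 0.06
((701.9950561523438, 84.26827239990234), (29.082530975341797, 9.805110931396484), 74.8249282836914) [ 0.10586998 -0.09782801] [[693.457     71.517395]
 [702.9202    68.950714]
 [710.53314   97.01915 ]
 [701.0699    99.58583 ]]
[ 0.09095205 -0.10399776] [ 0.11992056 -0.09249488]
```

View pics/t2.png

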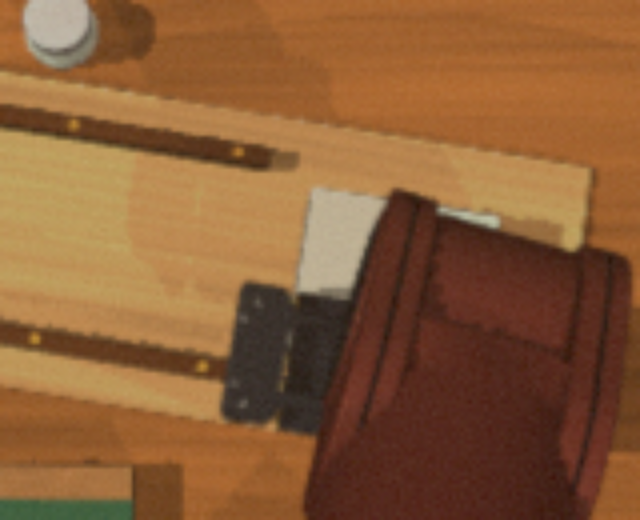

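Run:
```python
from h import *
d=ctrl.get_image("top")
for p in cast(d,(np.array([(313,187),(500,213),(297,295)])/4+[270,190]-.4),.064):print(lane(p).round(4))
```

```text
[-0.0568 -0.0457]
[-0.166  -0.0482]
[-0.0574  0.0176]
```

Visible box edges give the far side at lane y of about -46 to -48 mm and a nearly straight yaw, so it is about centred. I'll back off, raise, and begin turning towards the rear.

Emit:
carry_out:
  rows:
    - [0.02, 0, 0, 0, 0, 0]
    - [0.06, 0, 0, 0, 0, 0]
    - [0.08, 0, 0, 0, 0, 0]
    - [0.08, 0, -0.07, 0, 0, 0]
    - [0.08, 0, -0.14, 0, 0, 0]
    - [0.08, 0, -0.21, 0, 0, 0]
    - [0.08, 0, -0.26, 0, 0, 0]
    - [0.08, -0.05, -0.26, 0, 0, 0.25]
    - [0.08, -0.1, -0.26, 0, 0, 0.5]
    - [0.08, -0.15, -0.26, 0, 0, 0.75]
    - [0.08, -0.2, -0.26, 0, 0, 1]
    - [0.08, -0.2, -0.26, 0, 0, 1]
  fingers: 0.15

```text
time_s: 7.98
eef_pos: [0.4502, -0.2023, 0.1528]
tool_rot: [3.141, 0.001, 2.462]
wrist_force: [-0.4, -0.1, 0.2]
grip_width: 0.0503
finger_force: 0.0
```

Emit:
carry_out:
  rows:
    - [0, 0, 0, 0, 0, 0.25]
    - [0, 0, 0, 0, 0, 0.5]
    - [0, 0, 0, 0, 0, 0.75]
    - [0, 0, 0, 0, 0, 1]
    - [0, 0, 0, 0, 0, 1]

```text
time_s: 8.6
eef_pos: [0.4509, -0.1997, 0.1526]
tool_rot: [3.141, -0.0, 1.969]
wrist_force: [0.7, -0.0, -0.2]
grip_width: 0.0504
finger_force: 0.0
```

Emit:
carry_out:
  rows:
    - [0, 0, 0, 0, 0, 0.25]
    - [0, 0, 0, 0, 0, 0.5]
    - [0, 0, 0, 0, 0, 0.75]
    - [0, 0, 0, 0, 0, 1]
    - [0, 0, 0, 0, 0, 1]

```text
time_s: 9.22
eef_pos: [0.4508, -0.2001, 0.1526]
tool_rot: [3.142, -0.0, 1.47]
wrist_force: [0.5, -1.1, 0.1]
grip_width: 0.0499
finger_force: 0.0
```

```bash
cat >> h.py <<'E'
def look(n):
    d=ctrl.get_image("top");m,w,r=box(d)
    print(r,lane(np.array(r[0])/1000).round(4),np.array([lane(p/1000) for p in cv2.boxPoints(r)]).round(4).tolist(),"area",m.sum())
    cv2.imwrite(f"pics/{n}.png",cv2.resize(d["pixels"][190:320,210:430,::-1],None,fx=3.6,fy=3.6));return d,m
E
python3 - <<'E'
from h import *
st();look("t3");go([(*world(-.23,0),.15,TH),(*world(-.23,0),.022,TH)])
E
```

```text
9.225 j [-0.38  0.06  0.74  1.96 -0.04  1.14  0.28] p [ 0.4508 -0.2001  0.1526] [ 3.142 -0.     1.47 ] lane [-0.2181  0.0996] F [ 0.5 -1.1  0.1] w 0.0499
((566.6278686523438, -112.07780456542969), (14.471331596374512, 94.61270141601562), 79.92350006103516) [-0.1112  0.001 ] [[-0.1184, 0.0483], [-0.1184, -0.0463], [-0.1039, -0.0463], [-0.104, 0.0483]] area 596
[-0.0387, 0.1969, 0.0052, 0.0002, -0.0002, 0.1532]
[-0.0388, 0.1969, 0.2612, 0.0002, -0.0002, 0.1532]
```

View pics/t3.png

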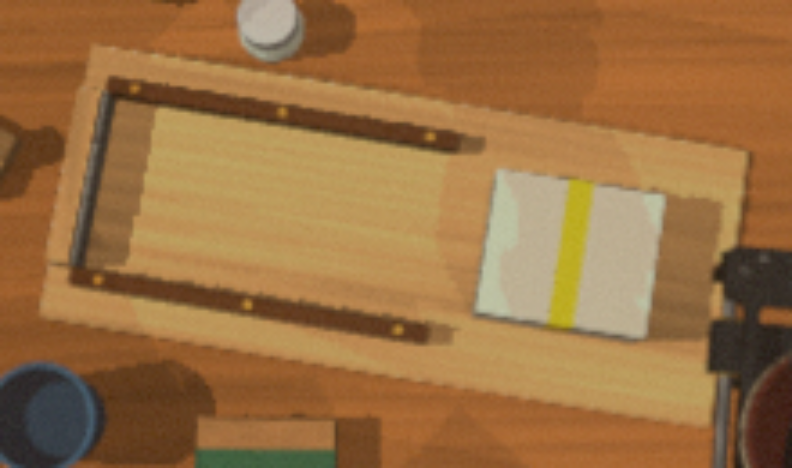

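The box now sits square and centred, with the band at about crop (572,253), lane y +1 mm, and its angle equal to the lane's. Next I go down behind it.

Emit:
carry_out:
  rows:
    - [-0.02, 0.06, 0, 0, 0, 0.05]
    - [-0.04, 0.12, 0, 0, 0, 0.1]
    - [-0.039, 0.17, 0, 0, 0, 0.153]
    - [-0.039, 0.195, 0, 0, 0, 0.153]
    - [-0.039, 0.195, 0.06, 0, 0, 0.153]
    - [-0.039, 0.195, 0.12, 0, 0, 0.153]
    - [-0.039, 0.195, 0.18, 0, 0, 0.153]
    - [-0.039, 0.195, 0.23, 0, 0, 0.153]
    - [-0.039, 0.195, 0.261, 0, 0, 0.153]
    - [-0.039, 0.195, 0.261, 0, 0, 0.153]
    - [-0.039, 0.195, 0.261, 0, 0, 0.153]

```text
time_s: 10.65
eef_pos: [0.5461, -0.2306, 0.0231]
tool_rot: [3.14, 0.0, 1.389]
wrist_force: [-0.1, -0.0, -0.5]
grip_width: 0.0502
finger_force: 0.0
```

Run:
```python
from h import *
st();go([(*world(-.10,0.0005),.022,TH),(*world(.08,0),.022,TH)])
```

```text
10.65 j [-0.22  0.48  0.68  1.84 -0.36  0.95  0.44] p [ 0.5461 -0.2306  0.0231] [3.14  0.    1.389] lane [-0.2314  0.0005] F [-0.1 -0.  -0.5] w 0.0502
[0.2628, -0.0014, 0.0021, 0.0025, 0.0003, -0.0104]
[0.6228, -0.0023, 0.002, 0.0025, 0.0003, -0.0104]
```

Emit:
carry_out:
  rows:
    - [0.04, 0, 0, 0, 0, -0.005]
    - [0.07, 0, 0, 0, 0, -0.005]
    - [0.09, 0, 0, 0, 0, -0.005]
    - [0.1, 0, 0, 0, 0, -0.005]
    - [0.106, 0, 0, 0, 0, -0.005]
    - [0.112, 0, 0, 0, 0, -0.005]
    - [0.12, 0, 0, 0, 0, -0.005]
    - [0.13, 0, 0, 0, 0, -0.005]
    - [0.14, 0, 0, 0, 0, -0.005]
    - [0.15, 0, 0, 0, 0, -0.005]
    - [0.16, 0, 0, 0, 0, -0.005]
    - [0.17, 0, 0, 0, 0, -0.005]
    - [0.18, 0, 0, 0, 0, -0.005]
    - [0.19, 0, 0, 0, 0, -0.005]
    - [0.2, 0, 0, 0, 0, -0.005]
    - [0.2, 0, 0, 0, 0, -0.005]

```text
time_s: 12.65
eef_pos: [0.5638, -0.1309, 0.022]
tool_rot: [-3.141, -0.001, 1.392]
wrist_force: [-0.2, 0.1, 0.2]
grip_width: 0.0504
finger_force: 0.0
```

Run:
```python
from h import *
st();look("t4");go([(*world(-.05,0.0),.022,TH),(*world(.08,0),.022,TH)])
```

```text
12.65 j [-0.39  0.45  0.67  1.88 -0.34  0.94  0.25] p [ 0.5638 -0.1309  0.022 ] [-3.141e+00 -1.000e-03  1.392e+00] lane [-0.1302  0.0005] F [-0.2  0.1  0.2] w 0.0504
((579.2546997070312, -43.76959228515625), (60.77132797241211, 94.27288818359375), 79.75347137451172) [-0.0417  0.0006] [[-0.072, 0.0478], [-0.0722, -0.0465], [-0.0114, -0.0467], [-0.0112, 0.0476]] area 1047
[0.1608, 0.0007, -0.0, -0.0005, -0.0012, -0.0051]
[0.4208, 0.0, 0.0002, -0.0005, -0.0012, -0.0051]
```

View pics/t4.png

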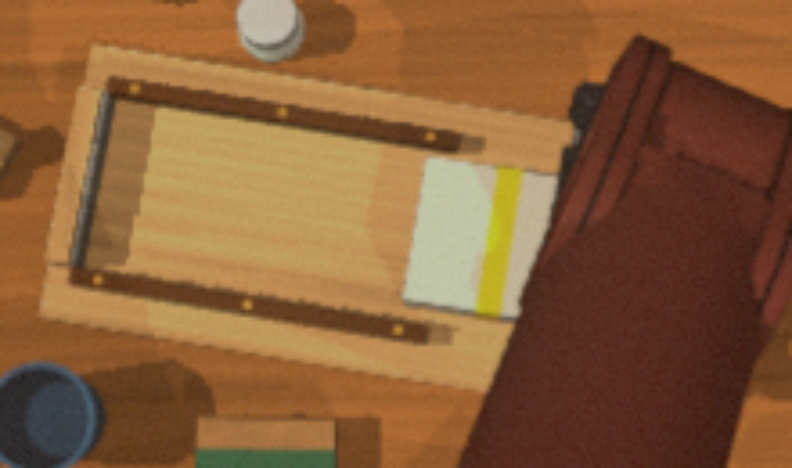

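The front edge is about to enter the mouth at crop (405–425, 160–305), with lane y within 1 mm and under 0.2° yaw. I keep pushing.

Emit:
carry_out:
  rows:
    - [0.01, 0, 0, 0, 0, -0.005]
    - [0.022, 0, 0, 0, 0, -0.005]
    - [0.036, 0, 0, 0, 0, -0.005]
    - [0.05, 0, 0, 0, 0, -0.005]
    - [0.064, 0, 0, 0, 0, -0.005]
    - [0.078, 0, 0, 0, 0, -0.005]
    - [0.092, 0, 0, 0, 0, -0.005]
    - [0.106, 0, 0, 0, 0, -0.005]
    - [0.12, 0, 0, 0, 0, -0.005]
    - [0.134, 0, 0, 0, 0, -0.005]
    - [0.148, 0, 0, 0, 0, -0.005]
    - [0.162, 0, 0, 0, 0, -0.005]
    - [0.176, 0, 0, 0, 0, -0.005]
    - [0.19, 0, 0, 0, 0, -0.005]
    - [0.204, 0, 0, 0, 0, -0.005]
    - [0.216, 0, 0, 0, 0, -0.005]
    - [0.226, 0, 0, 0, 0, -0.005]
    - [0.232, 0, 0, 0, 0, -0.005]
    - [0.232, 0, 0, 0, 0, -0.005]

```text
time_s: 15.08
eef_pos: [0.5845, -0.0173, 0.0221]
tool_rot: [3.141, -0.0, 1.394]
wrist_force: [-0.2, -0.4, -0.0]
grip_width: 0.0501
finger_force: 0.0
```

Run:
```python
from h import *
st();look("t5");go([(*world(.0863,0.0),.022,TH),(*world(.09,0),.022,TH)])
```

```text
15.075 j [-0.57  0.45  0.64  1.86 -0.33  0.94  0.05] p [ 0.5845 -0.0173  0.0221] [ 3.141 -0.     1.394] lane [-0.0147  0.    ] F [-0.2 -0.4 -0. ] w 0.0501
((602.4732055664062, 85.13888549804688), (31.014862060546875, 92.46666717529297), 78.89189147949219) [0.0893 0.0003] [[0.0746, 0.0468], [0.073, -0.0456], [0.104, -0.0462], [0.1056, 0.0463]] area 538
[0.2024, -0.0001, 0.0004, 0.0004, -0.0007, -0.0011]
[0.2098, -0.0001, 0.0004, 0.0004, -0.0007, -0.0011]
```

View pics/t5.png

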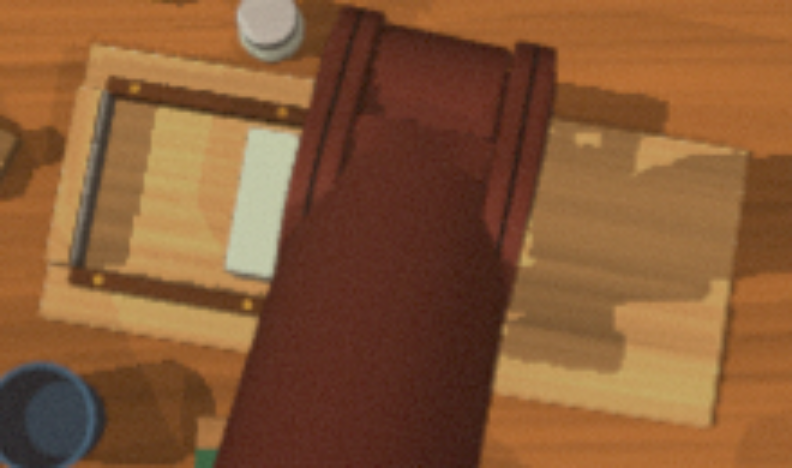

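The box's front is at lane x of about 105 mm (crop 240,200) and centred between the rails. On to just short of the stop.

Emit:
carry_out:
  rows:
    - [0.01, 0, 0, 0, 0, 0]
    - [0.022, 0, 0, 0, 0, 0]
    - [0.036, 0, 0, 0, 0, 0]
    - [0.05, 0, 0, 0, 0, 0]
    - [0.064, 0, 0, 0, 0, 0]
    - [0.078, 0, 0, 0, 0, 0]
    - [0.092, 0, 0, 0, 0, 0]
    - [0.106, 0, 0, 0, 0, 0]
    - [0.12, 0, 0, 0, 0, 0]
    - [0.134, 0, 0, 0, 0, 0]
    - [0.148, 0, 0, 0, 0, 0]
    - [0.16, 0, 0, 0, 0, 0]
    - [0.17, 0, 0, 0, 0, 0]
    - [0.178, 0, 0, 0, 0, 0]
    - [0.184, 0, 0, 0, 0, 0]
    - [0.188, 0, 0, 0, 0, 0]
    - [0.191, 0, 0, 0, 0, 0]
    - [0.191, 0, 0, 0, 0, 0]

```text
time_s: 17.38
eef_pos: [0.6012, 0.0765, 0.022]
tool_rot: [3.142, -0.0, 1.394]
wrist_force: [-0.6, -2.2, 2.1]
grip_width: 0.0501
finger_force: 1.1
```

Emit:
carry_out:
  rows:
    - [0.002, 0, 0, 0, 0, 0]
    - [0.004, 0, 0, 0, 0, 0]
    - [0.006, 0, 0, 0, 0, 0]
    - [0.008, 0, 0, 0, 0, 0]
    - [0.008, 0, 0, 0, 0, 0]

```text
time_s: 18.0
eef_pos: [0.6019, 0.0804, 0.022]
tool_rot: [-3.142, -0.0, 1.394]
wrist_force: [-0.2, -2.4, 1.3]
grip_width: 0.0501
finger_force: 1.1
```

Run:
```python
from h import *
st();look("t6")
```

```text
18.0 j [-0.69  0.49  0.62  1.8  -0.34  0.96 -0.11] p [0.6019 0.0804 0.022 ] [-3.142 -0.     1.394] lane [0.0846 0.    ] F [-0.2 -2.4  1.3] w 0.0501Traceback (most recent call last):
  File "<stdin>", line 2, in <module>
  File "h.py", line 43, in look
    d=ctrl.get_image("top");m,w,r=box(d)
                                  ~~~^^^
  File "h.py", line 27, in box
    w,r=rect(d,m,z);return m,w,r
        ~~~~^^^^^^^
  File "h.py", line 18, in rect
    c=max(cs,key=cv2.contourArea)
ValueError: max() iterable argument is empty
```

Sliding friction is about 2 N. I'll creep on until the force rises against the felt.

Emit:
carry_out:
  rows:
    - [0.001, 0, 0, 0, 0, 0]
    - [0.002, 0, 0, 0, 0, 0]
    - [0.003, 0, 0, 0, 0, 0]
    - [0.004, 0, 0, 0, 0, 0]
    - [0.004, 0, 0, 0, 0, 0]

```text
time_s: 18.68
eef_pos: [0.6019, 0.0807, 0.022]
tool_rot: [-3.141, 0.002, 1.393]
wrist_force: [-2.2, -6.0, 3.8]
grip_width: 0.0498
finger_force: 3.7
```

Emit:
carry_out:
  rows:
    - [0.001, 0, 0, 0, 0, 0]
    - [0.002, 0, 0, 0, 0, 0]
    - [0.003, 0, 0, 0, 0, 0]
    - [0.003, 0, 0, 0, 0, 0]

```text
time_s: 19.18
eef_pos: [0.6018, 0.0807, 0.022]
tool_rot: [-3.141, 0.003, 1.392]
wrist_force: [-3.7, -10.5, 5.0]
grip_width: 0.0499
finger_force: 5.7
```

The force climbed to about 11 N with no further motion, so the box is against the stop. I'll back off straight, raise, and move clear.

Emit:
carry_out:
  rows:
    - [-0.01, 0, 0, 0, 0, 0]
    - [-0.03, 0, 0, 0, 0, 0]
    - [-0.07, 0, 0, 0, 0, 0]
    - [-0.12, 0, 0, 0, 0, 0]
    - [-0.16, 0, 0, 0, 0, 0]
    - [-0.17, 0, -0.05, 0, 0, 0]
    - [-0.17, 0, -0.12, 0, 0, 0]
    - [-0.17, 0, -0.2, 0, 0, 0]
    - [-0.17, 0, -0.28, 0, 0, 0]
    - [-0.24, 0, -0.35, 0, 0, 0]
    - [-0.32, 0, -0.35, 0, 0, 0]
    - [-0.4, 0, -0.35, 0, 0, 0]
    - [-0.5, 0, -0.35, 0, 0, 0]
    - [-0.58, 0, -0.35, 0, 0, 0]
    - [-0.6, 0, -0.35, 0, 0, 0]
    - [-0.6, 0, -0.35, 0, 0, 0]
    - [-0.6, 0, -0.35, 0, 0, 0]

```text
time_s: 21.3
eef_pos: [0.5501, -0.2101, 0.1969]
tool_rot: [-3.141, -0.001, 1.396]
wrist_force: [-0.1, 0.6, 0.3]
grip_width: 0.0499
finger_force: 0.0
```

Run:
```python
from h import *
st();look("t6")
d=ctrl.get_image("scene");cv2.imwrite("pics/s6.png",cv2.resize(d["pixels"][150:350,210:510,::-1],None,fx=2.6,fy=2.6))
```

```text
21.3 j [-0.39  0.28  0.82  1.69 -0.22  1.27  0.3 ] p [ 0.5501 -0.2101  0.1969] [-3.141e+00 -1.000e-03  1.396e+00] lane [-2.106e-01  1.000e-04] F [-0.1  0.6  0.3] w 0.0499
((612.9751586914062, 144.76580810546875), (108.4389419555664, 95.56426239013672), 79.92445373535156) [0.1498 0.0004] [[0.0956, 0.0482], [0.0956, -0.0474], [0.2041, -0.0473], [0.204, 0.0482]] area 1851
```

View pics/t6.png

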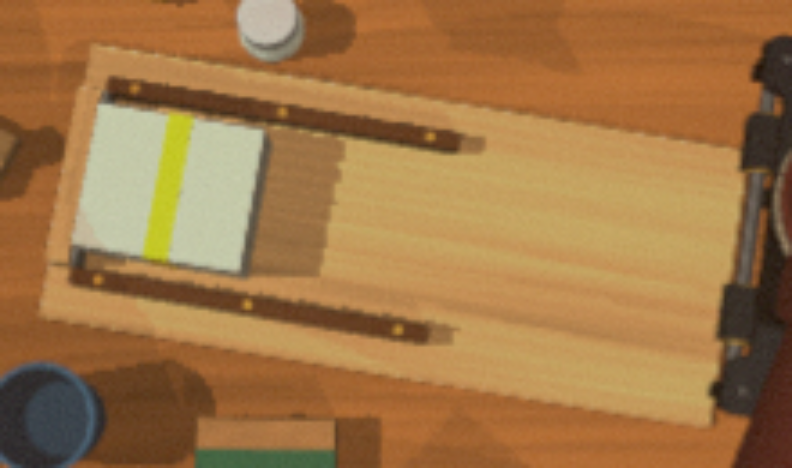

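View pics/s6.png

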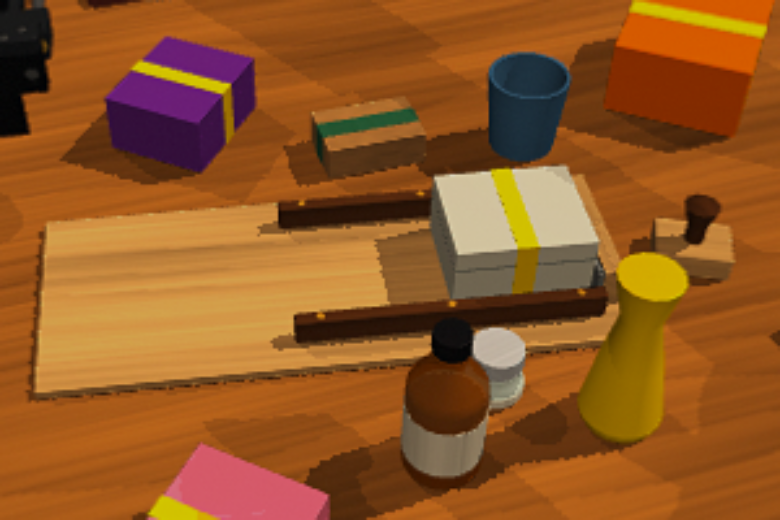

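The box is home at lane (149.8, 0.4) mm, square and flush with the felt, with gaps to both rails. The hand is clear and the bystanders are undisturbed.

```bash
python3 -c "
from bench import ctrl
print(ctrl.close_job())"
```

```text
the job is handed in; nothing more can be done
None
```

The gift box is home against the felt stop, measured about 0.4 mm off the centre line and square. No contact with the rails was seen, the other things look undisturbed, the hand is clear, and the job was handed in at about 21 s.

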